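Seat the second rod of a knife sharpener

ROBOT

A 6-joint arm with a two-finger parallel gripper is mounted at the origin on a cart in front of the work surface, level with it; the furniture and walls round the work are solid. World frame = base frame: x ahead of the robot, y to its left, z up, the work surface at z = 0. Lengths are in m, angles in degrees, forces in N, time in s.
With the tool pointing down it reaches from about 0.4 to 0.825 m from the base axis. Payload 7 kg.
Tool frame: the origin (TCP) lies midway between the tips of the shut fingers; the grasp point (between the pads) lies 19 mm behind it (r.grip_point_offset is the z of the grasp point in the tool frame, in m); z points along the fingers, y is the line along which they close (so a half turn about z gives the same grasp; the last joint's range is limited). The gripper opens to 88 mm and grips with 3 to 60 N. Pads are 19 mm wide; open, the fingers measure 130 mm over their backs; the gripper's body (78 mm by 193 mm) begins 47 mm behind the grasp point.
Start: joints at [-57.634, 20.546, 0.682, 0, -70.136, -16.507], TCP at [0.184, -0.649, 0.227] pointing down, gripper open.
Joint ranges: [-176.03, 176.03], [-82.01, 121.73], [-58.28, 71.71], [-173.87, 95.51], [-174.79, -0.11], [-173.66, 173.66]. Speed limits (degrees/s): [136.94, 136.94, 172.46, 180, 180, 180].

INTERFACE

Orientations are given as [roll, pitch, yaw] about the fixed x, y, z axes, in that order (R = Rz(yaw) Ry(pitch) Rx(roll)).
In Python, from plant import r, viewer, recognise, outline_of, pinpoint gives the robot as it stands.
- The arm moves only by the tool move_arm, never from a script. Its argument "targets" is a list of rows, each a list of 2 entries, a list of its own where there are three numbers: the shift along the tool's x, y, z in cm, then the turn, a rotation vector about the tool's x, y, z in rad. A call has 1 to 5 rows; each row is the pose to reach, as a shift and turn from the pose commanded when the call began, along the tool's axes at that moment; what a row does not reach only later rows make up. A row lasts 1/8 s, in which the tool goes at most 62.5 mm and 10.7 degrees, less where a joint would pass 70% of its speed; a pose out of reach is approached as far as the arm can. A call with a gripper value outside its range is refused whole. "jaw" is the finger opening in cm, from 0 to 8.76, set as the call begins (left out, the last holds). The fingers move at their own pace and stop on an object; "squeeze" is the grip in N (left out, the last holds). Time passes only in rows, so rows that repeat a pose let the fingers close. It gives the time, the measured TCP pose, the force, the opening and the grip force at its end, in the units of the state.
- r.get_state(): the state, without advancing time (a new reading comes with each control period).
- viewer.capture(name): name is "side" or "top"; returns a dict with "image" (420x560x3 uint8, blue, green, red), "intrinsics" (3x3 intrinsics, pixels), "camera_from_world" (4x4, takes a point from world to camera coordinates). Camera axes: x right, y up, looking along -z (the intrinsics and any distortion apply to the point x, -y, -z); pixel columns grow to the right and rows downward; lengths in m; the calibration is good to about 2 mm. A picture is of the moment at which its call begins. There is no depth.
- r.close_job(): hands the job in; it is judged then, once.
Trained networks look in the newest picture that a camera, given by its name, has taken for a name from the list of things; names that differ only in an ending like _2 or _b are one class to them, and where a whole thing is asked for, a point or a joint stands for the part that bears it (a point fixed in the world has none). Each returns a list of dicts, best first, with "score" (0 to 1); they miss things now and then, are a little off and sometimes report something else, mostly with a low value. They report only what shows in the picture. A call takes as long as a camera call.
- recognise(label, camera): "box" ([left, top, right, bottom] in pixels, round what is visible of it).
- outline_of(label, camera): "mask" (420x560 bool, what is visible of it) and "box" ([left, top, right, bottom] in pixels, round what is visible of it).
- pinpoint(label, camera): "location" ([row, column] in pixels: a listed point, or the origin of a listed thing).
The state is a dict: "time_s": time; "joints": joint angles; "qd": joint speeds; "joint_torque": joint torques, N m; "tcp_pos": TCP position; "eef_rot": TCP orientation; "contact_force": force on the tool from outside, world axes, zero at the start; "moment": the same for the moment, N m; "gripper_width": finger opening in m; "gripper_force": force on a finger pad.
Only numpy, scipy, OpenCV 4.12 (cv2) and the standard library are available. Lean on these libraries where they do the work, as an engineer would, in place of code of your own. Each camera call takes 0.05 s, during which the arm holds its last target. There are 200 camera calls.

TASK

Get the knife sharpener ready for use: draw the spare ceramic rod out of its upright rest and push it, rounded end first, down the empty slanted socket so that the two rods make a V. Push it past the stiff sprung catch, down until you feel it bottom firmly on the pad, with the grey ring on the rod at the mouth of the socket. Ceramic chips, so use the push of a firm hand (about 15 N, never over 20), let go of it when it is home, and leave everything else on the worktop where it is.

Things in the scene. Friction and masses are not known exactly. Their poses are not given: they have to be found in the camera images.
- sharpener: V-rod knife sharpener, does not move: wooden plinth 66 (its x) by 236 mm (its y), top 23 mm above the worktop, with a row of aluminium tubes: y=+65 mm slanted socket with a rod already in it (leans 20 deg to +y; leave it), y=-5 the empty slanted socket, y=-88 the upright rest with the spare rod. Origin under its centre, z up, x away from the robot at yaw 0.
- socket: empty slanted socket: blind tube, 29 mm outside, 54 mm long, bore 14 mm, square edges. Origin at the centre of its lower end, 7 mm above the worktop; z runs up the bore, 20 deg from vertical towards the sharpener's -y; x as the sharpener's. At the bottom lies a worn cork pad whose top, not measured, is anywhere from z=8 to 16 mm: the rod bottoms 38 to 46 mm below the mouth.
- socket_mouth (a point): centre of the empty socket's mouth (54 mm up the bore from socket; axes as socket)
- socket_catch (a point): point on the bore's axis between two sprung steel balls, 18 mm below the mouth, which stand 4 mm into the bore from its -x and +x sides (small dark housings outside) and grip the rod. The rod's tip meets them about 10 mm below the mouth; passing them takes a push of 8 to 15 N, then 2 to 8 N all the way down.
- bore_floor: floor of the empty socket with the cork pad it carries; its origin and axes are those of socket (the pad's height is not measured). The pad is hard: pushing on, the force climbs steadily past the drag of the balls.
- rest: upright rest: aluminium tube 23 mm outside, bore 15 mm, mouth 52 mm above the worktop, floor 12 mm above it. Origin at the centre of its lower end, 8 mm above the worktop, z up
- rod: spare rod, white ceramic, 12 mm thick, 170 mm long, about 70 g; rounded lower end, black rubber cap at the top, grey ring 37.5 to 46.5 mm from the lower end, at the socket mouth when the rod is home. Origin at the lower tip, z towards the cap. Stands loose in the rest, tip 12 mm above the worktop. Best gripped 110 mm from the tip, closing along the sharpener's x.
- small_plates: stack of grey-green plates, 154 mm across, 64 mm high; bystander; origin at the centre of its underside
- white_pot: white pot with lid, 74 mm, 64 mm high; bystander; origin at the centre of its underside
- teaspoon: teaspoon, 130 mm long, lying; bystander; origin under its middle
- spice_jar_a: glass spice jar, 47 mm thick, 102 mm high; bystander; origin at the centre of its underside
- canister: dark canister, 74 mm thick, 85 mm high; bystander; origin at the centre of its underside
- knife: kitchen knife lying flat near the front edge, wooden handle, about 290 mm long; bystander; origin where blade and handle meet

How it is judged (in metres and radians):
On the way:
1. the rod stands in the slanted socket, past the catch, and is pressed onto the pad at the bottom of the bore with at least 6 N (z of rod in the frame of socket between 0.004 and 0.0175 m and x of rod in the frame of socket between -0.004 and 0.004 m and y of rod in the frame of socket between -0.004 and 0.004 m and angle between the z axis of rod and the z axis of socket, either way round below 0.12 rad and contact force between rod and bore_floor above 6 N), for 0.2 s.
At the end, for the whole second after the job is handed in: the rod stands at rest in the slanted socket, released, its tip no more than 17.5 mm from the lower end of the tube (at least 36.5 mm below the mouth), within 4 mm of the bore's axis and 0.12 rad of its direction (z of rod in the frame of socket between 0.004 and 0.0175 m and x of rod in the frame of socket between -0.004 and 0.004 m and y of rod in the frame of socket between -0.004 and 0.004 m and angle between the z axis of rod and the z axis of socket, either way round below 0.12 rad and linear speed of rod below 0.02 m/s); the robot touches nothing.
It fails at once if the rod is driven onto the pad with more than 22 N (contact force between rod and bore_floor above 22 N).
It fails at once if the rod is jammed: contact forces between rod and sharpener add up to more than 70 N (the pinch of the sprung balls alone is up to 30 N) (contact force between rod and sharpener above 70 N).
It fails at once if one of the other things on the worktop (plates, pot, teaspoon, jar, canister, knife) is shifted by more than 25 mm (distance of any of small_plates, white_pot, teaspoon, spice_jar_a, canister, knife from where it was at the start of the episode above 0.025 m).
It also fails if it takes over 67 s, if anything falls off the work surface, if the arm or the gripper's body presses on something with over 40 N, if the wrist force passes 120 N, or if a joint passes its speed limit or range.

## Working session

There is one attempt and no reset: what is moved stays moved. The work goes in short steps, Python scripts to look and compute and a tool call to move; the robot and the scene stay as the last step left them, time stands still between calls to the robot, and variables do not carry over. Pictures are saved under pics/ and viewed, at most 10 in all, crops included, and the job is handed in when it is done.

Besides the shell and the picture viewer there is one more tool, called after "Emit:" as name([rows], argument=value, ...), one row to a line, values as JSON. move_arm: Moves the arm, as the interface text tells. Its arguments: {"type":"object","properties":{"targets":{"type":"array","items":{"type":"array"}},"jaw":{"type":"number"},"squeeze":{"type":"number"}},"required":["targets"]}

```bash
mkdir -p pics; ls; cat > h.py <<'E'
import numpy as np,cv2
from scipy.spatial.transform import Rotation as R
from plant import r,viewer,recognise,outline_of,pinpoint
def cap(c,fn=None):
    d=viewer.capture(c)
    if fn: cv2.imwrite('pics/'+fn,d['image'])
    return d
def proj(d,p):
    p=np.atleast_2d(p); T=np.array(d['camera_from_world']); q=p@T[:3,:3].T+T[:3,3]
    q=q*[1,-1,-1]; u=q@np.array(d['intrinsics']).T; return u[:,:2]/u[:,2:]
def ray(d,uv):
    T=np.array(d['camera_from_world']); k=np.linalg.inv(np.array(d['intrinsics']))@[uv[0],uv[1],1]
    k=k*[1,-1,-1]; Rm=T[:3,:3]; return -Rm.T@T[:3,3], Rm.T@k/np.linalg.norm(k)
def atz(d,uv,z):
    o,v=ray(d,uv); return o+v*(z-o[2])/v[2]
def tri(rs):
    A=0;b=0
    for o,v in rs:
        P=np.eye(3)-np.outer(v,v); A=A+P; b=b+P@o
    x=np.linalg.solve(A,b); return x,[np.linalg.norm(np.cross(x-o,v)) for o,v in rs]
def tool():
    s=r.get_state(); return np.array(s['tcp_pos']),R.from_euler('xyz',s['eef_rot'],degrees=True),s
E
cat > m1.py <<'E'
from h import *
D={c:cap(c,c+'1.png') for c in('side','top')}
for c in D: print(c,'cam at',ray(D[c],(280,210))[0].round(3))
for l in ['sharpener','socket','socket_mouth','socket_catch','rest','rod','small_plates','white_pot','teaspoon','spice_jar_a','canister','knife']:
    P={}
    for c in D:
        q=pinpoint(l,c)
        if q: P[c]=q[0]['location'][::-1]; print(l,c,np.round(P[c],1),round(q[0]['score'],2),atz(D[c],P[c],0).round(3))
    if len(P)==2: print('   tri',*[np.round(x,4) for x in tri([ray(D[c],P[c]) for c in P])])
print(r.get_state(),r.grip_point_offset)
E
python3 m1.py
```

```text
pics
side cam at [0.284 0.929 0.651]
top cam at [ 0.278 -0.062  1.229]
sharpener side [264.3 327.9] 0.61 [0.463 0.282 0.   ]
sharpener top [147.6 241.7] 0.98 [0.467 0.275 0.   ]
   tri [ 0.4663  0.2765 -0.0058] [0.0019 0.0019]
socket side [264.4 326.3] 0.63 [0.464 0.278 0.   ]
socket top [143.8 242.7] 0.49 [0.465 0.285 0.   ]
   tri [0.4629 0.2835 0.0057] [0.0009 0.0009]
socket_mouth side [263.2 297.6] 0.57 [0.488 0.19  0.   ]
socket_mouth top [143.9 237.1] 0.7 [0.48  0.286 0.   ]
   tri [0.4677 0.2665 0.0674] [0.0011 0.0011]
socket_catch side [261.7 306.5] 0.71 [0.484 0.22  0.   ]
socket_catch top [149.  238.2] 0.59 [0.477 0.272 0.   ]
   tri [0.4713 0.2616 0.0384] [0.0007 0.0007]
rest side [262.8 296.7] 0.41 [0.489 0.187 0.   ]
rest top [176.8 232.1] 0.4 [0.493 0.198 0.   ]
   tri [0.489  0.1961 0.008 ] [0.0023 0.0023]
rod top [177.6 230.8] 0.66 [0.496 0.196 0.   ]
small_plates side [289.5 224. ] 0.87 [ 0.489 -0.141  0.   ]
small_plates top [300.4 230.6] 0.77 [ 0.494 -0.133  0.   ]
   tri [ 0.4903 -0.1332  0.005 ] [0.0028 0.0028]
white_pot side [214.3 315.6] 0.71 [0.578 0.267 0.   
[... 743 characters left out ...]
8]
{'time_s': 1.3, 'joints': array([-5.76332716e+01,  2.05495879e+01,  6.80746187e-01, -2.62957155e-04,
       -7.01342640e+01, -1.65049847e+01]), 'qd': array([-0.00261477, -0.01890543,  0.09274581,  0.03752129, -0.00813337,
        0.14884151]), 'joint_torque': array([-2.25571574e-03, -5.82386255e+01,  2.93293387e+01,  7.00234696e+00,
        1.21405337e-02, -5.25084045e-05]), 'tcp_pos': array([ 0.18444521, -0.64928889,  0.22651473]), 'eef_rot': array([ 1.79996952e+02, -6.45220341e-04, -1.64138346e+02]), 'contact_force': array([-0.1093333 , -0.24394574,  0.31310138]), 'moment': array([ 0.05525434, -0.03657286,  0.02809409]), 'gripper_force': 0.0, 'gripper_width': 0.0874111064848697} -0.0188
```

```bash
python3 - <<'E'
import cv2,numpy as np
s=cv2.imread('pics/side1.png');t=cv2.imread('pics/top1.png')
a=cv2.resize(s[190:360,200:350],None,fx=2.6,fy=2.6,interpolation=cv2.INTER_CUBIC);b=cv2.resize(t[170:300,80:230],None,fx=2.6,fy=2.6,interpolation=cv2.INTER_CUBIC)
h=max(a.shape[0],b.shape[0]);c=np.zeros((h,a.shape[1]+b.shape[1],3),np.uint8);c[:a.shape[0],:a.shape[1]]=a;c[:b.shape[0],a.shape[1]:]=b
cv2.imwrite('pics/crop1.png',c)
E
```

```text
(no output)
```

View pics/crop1.png

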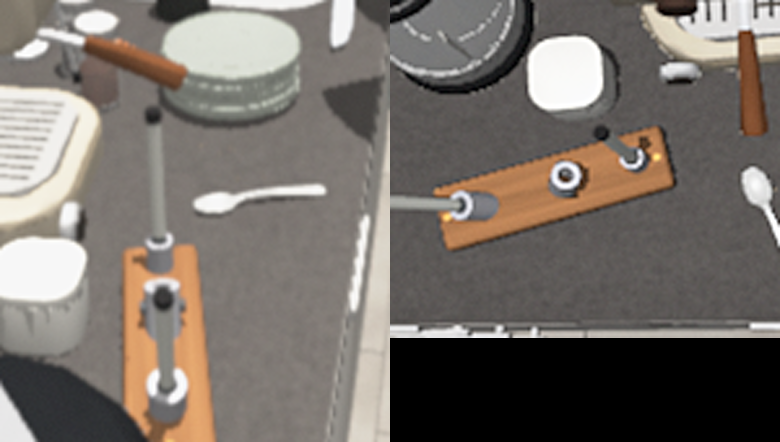

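View pics/side1.png

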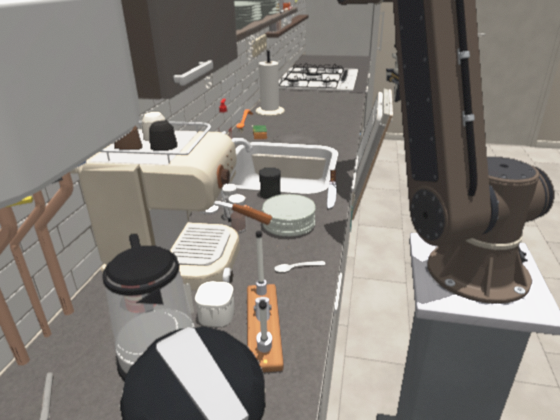

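View pics/top1.png

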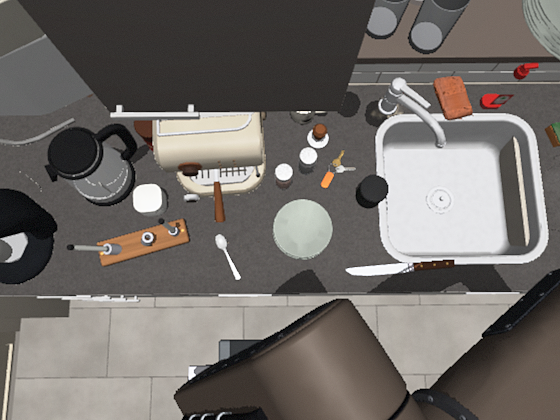

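```bash
cat > m2.py <<'E'
from h import *
from scipy.optimize import minimize
D={c:cap(c) for c in('side','top')}
np.save('D.npy',D,allow_pickle=True)
roi={'side':(225,270,295,375),'top':(92,210,195,270)}
H={};S=8
for c in D:
    im=D[c]['image'].astype(int);B,G,Rr=im[...,0],im[...,1],im[...,2]
    m=((Rr-B>50)&(Rr>1.35*B)).astype(np.uint8);x0,y0,x1,y1=roi[c];k=np.zeros_like(m);k[y0:y1,x0:x1]=m[y0:y1,x0:x1]
    n,l,st,_=cv2.connectedComponentsWithStats(k);
    k=np.isin(l,[i for i in range(1,n) if st[i,4]>40])
    pts=np.argwhere(k)[:,::-1].astype(np.float32)
    P=np.concatenate([pts+d for d in([-.5,-.5],[.5,-.5],[.5,.5],[-.5,.5])]).astype(np.float32)
    H[c]=cv2.convexHull(P)[:,0]; print(c,k.sum(),H[c].min(0),H[c].max(0))
def box(p):
    x,y,a=p;c,s=np.cos(a),np.sin(a);X=[(u*.033,v*.118,z) for u in(-1,1) for v in(-1,1) for z in(0,.023)]
    X=np.array(X);return np.c_[x+c*X[:,0]-s*X[:,1],y+s*X[:,0]+c*X[:,1],X[:,2]]
def iou(p,c):
    h=cv2.convexHull(proj(D[c],box(p)).astype(np.float32))
    i,_=cv2.intersectConvexConvex(h,H[c]);return i/(cv2.contourArea(h)+cv2.contourArea(H[c])-i)
for cs in(['top'],['side'],['top','side']):
    b=min((minimize(lambda p:-sum(iou(p,c) for c in cs),[.466,.277,a],method='Nelder-Mead',options=dict(initial_simplex=[[.466,.277,a],[.476,.277,a],[.466,.287,a],[.466,.277,a+.1]],xatol=1e-5,fatol=1e-6)) for a in(.2,.3)),key=lambda q:q.fun)
    print(cs,b.x[:2].round(4),np.degrees(b.x[2]).round(2),[round(iou(b.x,c),3) for c in D])
x,y,a=b.x;np.save('sh.npy',b.x)
def w(q): c,s=np.cos(a),np.sin(a);return np.array([x+c*q[0]-s*q[1],y+s*q[0]+c*q[1],q[2]])
t=np.radians(20)
for n,q in dict(rest=(0,-.088,.052),cap=(0,-.088,.182),mouth=(0,-.005-.054*np.sin(t),.007+.054*np.cos(t)),sock=(0,-.005,.007)).items():
    print(n,w(q).round(4),[proj(D[c],w(q))[0].round(1) for c in D])
for c in D:
    for o in outline_of('rod',c)[:2]:print(c,o['score'],o['box'])
print([m for m in dir(r) if m[0]!='_'])
V=[]
for c in D:
    im=D[c]['image'].copy()
    for q in((0,-.088,.052),(0,-.088,.182),(0,-.005-.054*np.sin(t),.007+.054*np.cos(t))):
        pass
    cr=(225,215,300,375) if c=='side' else (80,195,200,275)
    f=4;v=cv2.resize(im[cr[1]:cr[3],cr[0]:cr[2]],None,fx=f,fy=f,interpolation=cv2.INTER_CUBIC)
    for q in((0,-.088,.052),(0,-.088,.182),(0,-.005-.054*np.sin(t),.007+.054*np.cos(t))):
        u=(proj(D[c],w(q))[0]-cr[:2]+.5)*f;cv2.drawMarker(v,tuple(int(i) for i in u),(0,0,255),0,10,1)
    cv2.polylines(v,[((cv2.convexHull(proj(D[c],box(b.x)).astype(np.float32))[:,0]-cr[:2]+.5)*f).astype(int)],True,(0,255,0),1)
    V.append(v)
o=np.zeros((600,790,3),np.uint8);
for v,x0 in((V[0],0),(V[1],305)): v=v[:600,:790-x0];o[:v.shape[0],x0:x0+v.shape[1]]=v
cv2.imwrite('pics/fit.png',o)
E
python3 m2.py
```

```text
side 1740 [246.5 283.5] [282.5 368.5]
top 1694 [ 96.5 218.5] [188.5 265.5]
['top'] [0.466  0.2828] 15.46 [0.849, 0.965]
['side'] [0.4679 0.2717] 15.98 [0.895, 0.872]
['top', 'side'] [0.4654 0.2826] 15.92 [0.864, 0.963]
rest [0.4896 0.198  0.052 ] [array([260.6, 281.5]), array([172.7, 229.9])]
cap [0.4896 0.198  0.182 ] [array([258.2, 231.2]), array([160.5, 220. ])]
mouth [0.4719 0.2601 0.0577] [array([261.6, 298.8]), array([147.6, 236.5])]
sock [0.4668 0.2778 0.007 ] [array([262.8, 323.6]), array([145.9, 241.5])]
side 0.69 [257.4, 229.1, 259.5, 284.4]
side 0.56 [265.0, 191.8, 315.2, 236.0]
top 0.52 [161.1, 217.7, 175.1, 229.8]
['Unreachable', 'close_job', 'get_state', 'grip_point_offset']
```

View pics/fit.png

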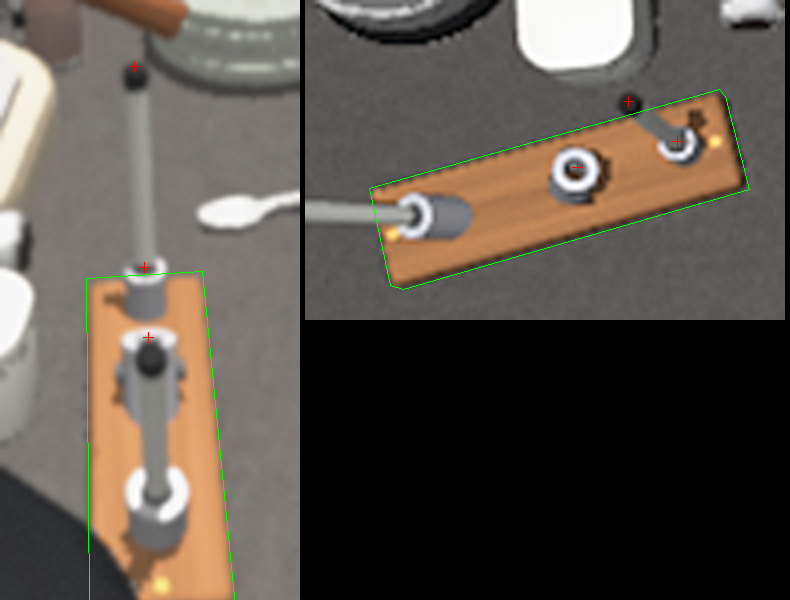

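```bash
cat >> h.py <<'E'
sx,sy,sa=.4656,.2824,np.radians(15.7)
XS=np.array([np.cos(sa),np.sin(sa),0]);YS=np.array([-np.sin(sa),np.cos(sa),0]);Z=np.array([0,0,1.])
def w(q): return np.array([sx,sy,0])+q[0]*XS+q[1]*YS+q[2]*Z
def tr(t): # tool tilted t deg below horizontal, pointing +ys
    t=np.radians(t);z=YS*np.cos(t)-Z*np.sin(t);y=-XS
    return R.from_matrix(np.c_[np.cross(y,z),y,z])
def go(p,Rt):
    q,Rc,s=tool(); print('shift cm',(Rc.inv().apply(p-q)*100).round(2),'turn',(Rc.inv()*Rt).as_rotvec().round(3))
E
python3 - <<'E'
from h import *
D=np.load('D.npy',allow_pickle=True).item()
for n,s,t in(('handle tip',(269,216),(219,220)),('handle root',(234,205),(219,184)),('knob',(227,278),(191,198)),('tray edge',(228,240),(258,188)),('tray left corner',(197,288),(178,183))):
    print(n,*[np.round(v,3) for v in tri([ray(D['side'],s),ray(D['top'],t)])])
go(np.array([.42,-.25,.36]),tr(90))
E
```

```text
handle tip [0.497 0.068 0.144] [0.001 0.001]
handle root [0.581 0.068 0.165] [0.002 0.002]
knob [0.582 0.159 0.019] [0. 0.]
tray edge [ 0.625 -0.018  0.004] [0.012 0.012]
tray left corner [0.634 0.199 0.011] [0.008 0.008]
shift cm [-33.57  31.97 -13.34] turn [ 0.     0.    -1.568]
```

Emit:
move_arm([
  [[-33.6, 32, -13.3], [0, 0, -1.568]],
  [[-33.6, 32, -13.3], [0, 0, -1.568]],
  [[-33.6, 32, -13.3], [0, 0, -1.568]],
  [[-33.6, 32, -13.3], [0, 0, -1.568]],
  [[-33.6, 32, -13.3], [0, 0, -1.568]],
], jaw=8.7)

```text
time_s: 2.12
tcp_pos: [0.3377, -0.3889, 0.3135]
eef_rot: [-180.0, -0.0, -110.1]
contact_force: [1.5, -0.6, 0.5]
gripper_width: 0.0869
gripper_force: 0.0
```

```bash
cat >> h.py <<'E'
def tr2(t): # tilted t deg below horizontal, pointing -ys
    t=np.radians(t);z=-YS*np.cos(t)-Z*np.sin(t);y=-XS
    return R.from_matrix(np.c_[np.cross(y,z),y,z])
G=w((0,-.088,.122))
E
python3 -c "
from h import *
print(r.get_state())
go(np.array([.41,.2,.36]),tr2(60))"
```

```text
{'time_s': 2.125, 'joints': array([-2.71651996e+01,  2.56370726e+00, -1.09421303e+01,  4.07183267e-03,
       -7.64485693e+01,  7.08408734e+00]), 'qd': array([ 5.64658268e+01, -2.09438364e+01, -5.18286721e+00,  4.81615010e-02,
       -1.55430246e+01,  2.95145283e+01]), 'joint_torque': array([ -7.91892618, -33.61603618,  29.55016851,   7.0894298 ,
         0.28749059,  -0.81632528]), 'tcp_pos': array([ 0.33768808, -0.38889803,  0.31349904]), 'eef_rot': array([-1.79955243e+02, -9.55181558e-03, -1.10080163e+02]), 'contact_force': array([ 1.49706282, -0.59257577,  0.50731594]), 'moment': array([-0.04897223, -0.12903167, -0.03884463]), 'gripper_force': 0.0, 'gripper_width': 0.08689652826741942}
shift cm [-57.79  13.42  -4.67] turn [ 0.163  0.506 -0.61 ]
```

Emit:
move_arm([
  [[-57.8, 13.4, -4.7], [0.163, 0.506, -0.61]],
  [[-57.8, 13.4, -4.7], [0.163, 0.506, -0.61]],
  [[-57.8, 13.4, -4.7], [0.163, 0.506, -0.61]],
  [[-57.8, 13.4, -4.7], [0.163, 0.506, -0.61]],
  [[-57.8, 13.4, -4.7], [0.163, 0.506, -0.61]],
])

```text
time_s: 2.75
tcp_pos: [0.3676, -0.1533, 0.3312]
eef_rot: [-179.4, -25.9, -79.6]
contact_force: [1.5, 0.5, -0.0]
gripper_width: 0.0871
gripper_force: 0.0
```

```bash
python3 -c "
from h import *
s=r.get_state();print(s['joints'].round(1),s['tcp_pos'].round(3))
go(np.array([.43,.3,.3]),tr2(45))"
```

```text
[ 32.9 -16.8 -39.3  24.6 -78.6 -29.7] [ 0.368 -0.153  0.331]
shift cm [-40.45 -14.47 -16.05] turn [ 0.044  0.332 -0.077]
```

Emit:
move_arm([
  [[-40.5, -14.5, -16], [0.044, 0.332, -0.077]],
  [[-40.5, -14.5, -16], [0.044, 0.332, -0.077]],
  [[-40.5, -14.5, -16], [0.044, 0.332, -0.077]],
  [[-40.5, -14.5, -16], [0.044, 0.332, -0.077]],
  [[-40.5, -14.5, -16], [0.044, 0.332, -0.077]],
])

```text
time_s: 3.38
tcp_pos: [0.4074, 0.1278, 0.3097]
eef_rot: [179.8, -44.8, -74.3]
contact_force: [0.7, 0.3, 1.0]
gripper_width: 0.087
gripper_force: 0.0
```

```bash
python3 -c "
from h import *
s=r.get_state();print(s['joints'].round(1),s['tcp_pos'].round(3))
z=tr2(45).apply([0,0,1]); P=G-.11*z;print(P,G)
go(P,tr2(45))"
```

```text
[ 68.7   6.1 -31.5  24.9 -90.8 -61.6] [0.407 0.128 0.31 ]
[0.46836506 0.27256297 0.19978175] [0.48941284 0.19768313 0.122     ]
shift cm [-16.47  -9.78  -0.9 ] turn [ 0.003  0.003 -0.   ]
```

Emit:
move_arm([
  [[-16.5, -9.8, -0.9], [0.003, 0.003, 0]],
  [[-16.5, -9.8, -0.9], [0.003, 0.003, 0]],
  [[-16.5, -9.8, -0.9], [0.003, 0.003, 0]],
  [[-16.5, -9.8, -0.9], [0.003, 0.003, 0]],
  [[-16.5, -9.8, -0.9], [0.003, 0.003, 0]],
])

```text
time_s: 4.0
tcp_pos: [0.4687, 0.2699, 0.1992]
eef_rot: [179.9, -45.1, -74.3]
contact_force: [-0.6, -0.6, 0.1]
gripper_width: 0.0872
gripper_force: 0.0
```

```bash
python3 -c "
from h import *
s=r.get_state();print(s['joints'].round(1),s['tcp_pos'].round(3))
z=tr2(45).apply([0,0,1]); P=G+.0188*z
go(P,tr2(45))
a=cap('side')['image'];b=cap('top')['image']
f=lambda v:cv2.resize(v,None,fx=3,fy=3,interpolation=2)
cv2.imwrite('pics/pre.png',np.hstack([f(a[190:370,215:345]),f(b[150:330,80:210])]))"
```

```text
[ 68.2  25.2 -20.9  25.6 -83.2 -64.9] [0.469 0.27  0.199]
shift cm [-0.17 -0.07 12.65] turn [ 0.002 -0.002 -0.001]
```

View pics/pre.png

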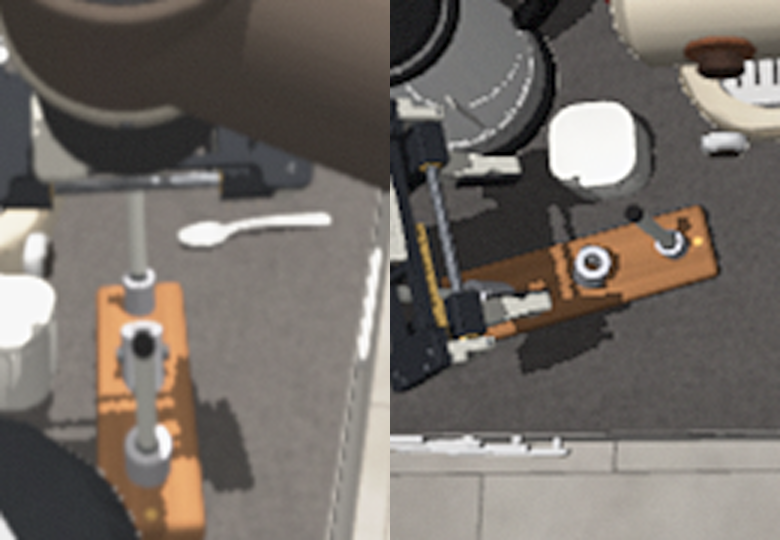

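Emit:
move_arm([
  [[-0.1, 0, 5], [0, 0, 0]],
  [[-0.2, 0, 10], [0, 0, 0]],
  [[-0.2, 0, 12.6], [0, 0, 0]],
  [[-0.2, 0, 12.6], [0, 0, 0]],
  [[-0.2, 0, 12.6], [0, 0, 0]],
])

```text
time_s: 4.72
tcp_pos: [0.4928, 0.1864, 0.1108]
eef_rot: [-179.8, -44.9, -74.5]
contact_force: [0.6, 0.1, 0.1]
gripper_width: 0.0872
gripper_force: 0.0
```

```bash
python3 -c "
from h import *
s=r.get_state();print(s['joints'].round(1),s['tcp_pos'].round(4),s['contact_force'].round(1))
z=tr2(45).apply([0,0,1]); P=G+.0188*z
go(P,tr2(45))
b=cap('top')
for o in outline_of('rod','top')[:2]:print(o['score'],o['box'])
b=b['image']
a=cap('side')['image']
f=lambda v:cv2.resize(v,None,fx=3,fy=3,interpolation=2)
cv2.imwrite('pics/g1.png',np.hstack([f(a[190:370,215:345]),f(b[150:330,80:210])]))"
```

```text
[ 62.   27.1 -33.6  31.7 -68.3 -68.9] [0.4928 0.1864 0.1108] [0.6 0.1 0.1]
shift cm [-0.04  0.02  0.26] turn [-0.001  0.002 -0.003]
0.68 [160.9, 216.6, 174.7, 232.4]
```

View pics/g1.png

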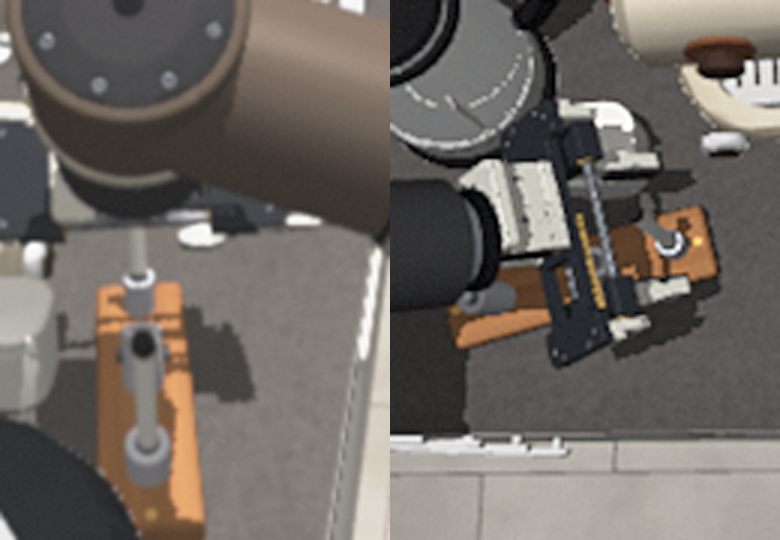

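Emit:
move_arm([
  [[0, 0, 0], [0, 0, 0]],
  [[0, 0, 0], [0, 0, 0]],
  [[0, 0, 0], [0, 0, 0]],
  [[0, 0, 0], [0, 0, 0]],
  [[0, 0, 0], [0, 0, 0]],
], jaw=1, squeeze=45)

```text
time_s: 5.5
tcp_pos: [0.4923, 0.1855, 0.1091]
eef_rot: [180.0, -45.0, -74.4]
contact_force: [0.6, -0.8, 0.2]
gripper_width: 0.0429
gripper_force: 0.0
```

Emit:
move_arm([
  [[0, 0, 0], [0, 0, 0]],
  [[0, 0, 0], [0, 0, 0]],
  [[0, 0, 0], [0, 0, 0]],
  [[0, 0, 0], [0, 0, 0]],
], jaw=0)

```text
time_s: 6.0
tcp_pos: [0.4924, 0.1856, 0.1092]
eef_rot: [180.0, -45.0, -74.4]
contact_force: [-0.1, -0.6, -0.8]
gripper_width: 0.0105
gripper_force: 45.0
```

Emit:
move_arm([
  [[0.7, 0, -0.7], [0, 0, 0]],
  [[2.5, 0, -2.5], [0, 0, 0]],
  [[4.5, 0, -4.5], [0, 0, 0]],
  [[6.4, 0, -6.4], [0, 0, 0]],
  [[6.4, 0, -6.4], [0, 0, 0]],
])

```text
time_s: 6.62
tcp_pos: [0.4927, 0.1864, 0.2017]
eef_rot: [-179.8, -44.9, -74.6]
contact_force: [0.4, -0.0, -1.8]
gripper_width: 0.0107
gripper_force: 45.0
```

```bash
cat >> h.py <<'E'
t20=np.radians(20);A=-YS*np.sin(t20)+Z*np.cos(t20); S0=w((0,-.005,.007)); M=S0+.054*A
RT=tr2(65)
def tcp_for(tipz,L=.110): # tcp so that rod tip sits at height tipz (m) in the socket frame
    return S0+(tipz+L)*A+.0188*RT.apply([0,0,1])
E
python3 -c "
from h import *
s=r.get_state();print(s['joints'].round(1),s['tcp_pos'].round(4),s['contact_force'].round(1),s['gripper_width'])
go(tcp_for(.054+.025),RT)
b=cap('top')['image'];a=cap('side')['image']
f=lambda v:cv2.resize(v,None,fx=3,fy=3,interpolation=2)
cv2.imwrite('pics/l1.png',np.hstack([f(a[190:370,215:345]),f(b[150:330,80:210])]))"
```

```text
[ 62.3  20.9 -28.7  29.7 -78.  -63.1] [0.4927 0.1864 0.2017] [ 0.4 -0.  -1.8] 0.010675868424957324
shift cm [-3.98  0.03  0.85] turn [-0.001 -0.347 -0.003]
```

View pics/l1.png

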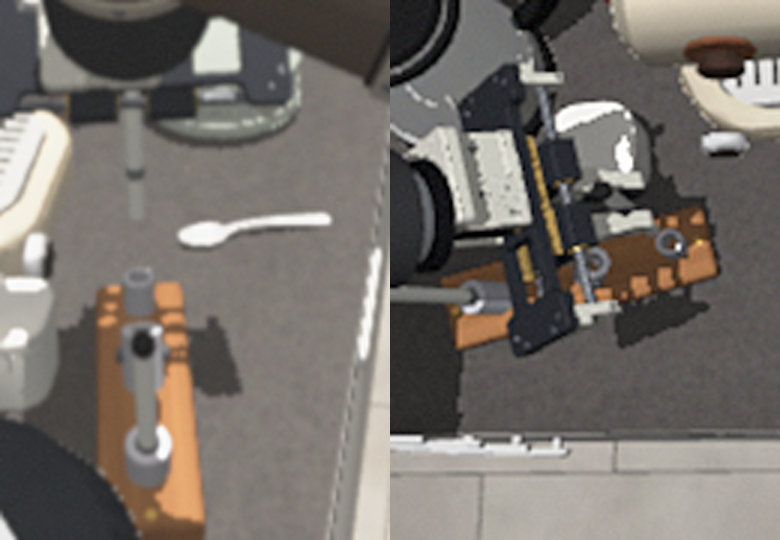

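Emit:
move_arm([
  [[-2, 0, -0.5], [0, -0.174, 0]],
  [[-4, 0, 0.2], [0, -0.347, 0]],
  [[-4, 0, 0.85], [-0.001, -0.347, -0.003]],
  [[-4, 0, 0.85], [-0.001, -0.347, -0.003]],
  [[-4, 0, 0.85], [-0.001, -0.347, -0.003]],
])

```text
time_s: 7.35
tcp_pos: [0.4862, 0.2068, 0.1648]
eef_rot: [179.7, -25.3, -74.2]
contact_force: [-0.2, 0.0, -0.3]
gripper_width: 0.0109
gripper_force: 45.0
```

```bash
cat > m3.py <<'E'
from h import *
import sys
q,Rc,s=tool();print(s['joints'].round(1),q.round(4),s['contact_force'].round(1),s['gripper_width'])
g=q-.0188*Rc.apply([0,0,1]); ax=Rc.apply(R.from_euler('y',-45,degrees=True).apply([0,0,-1]))
ax2=Rc.apply(R.from_euler('y',45,degrees=True).apply([0,0,-1])); ax=max((ax,ax2),key=lambda v:v@A);print('axis dot',ax@A)
V=[]
for c,cr in(('side',(225,225,300,340)),('top',(90,185,205,300))):
    d=cap(c); f=5 if c=='side' else 3.4
    v=cv2.resize(d['image'][cr[1]:cr[3],cr[0]:cr[2]],None,fx=f,fy=f,interpolation=cv2.INTER_CUBIC)
    P={'tip':g-.11*ax,'ring':g-.068*ax,'mouth':M}
    for n in P:
        u=proj(d,P[n])[0];print(c,n,P[n].round(4),u.round(1));cv2.drawMarker(v,tuple(int(i) for i in (u-cr[:2]+.5)*f),(0,0,255),0,8,1)
    V.append(v)
    for l in('rod','socket_mouth'):
        for p in pinpoint(l,c)[:1]:print(c,'net',l,np.round(p['location'][::-1],1),p['score'])
o=np.zeros((600,790,3),np.uint8);x=0
for v in V: v=v[:600,:790-x];o[:v.shape[0],x:x+v.shape[1]]=v;x+=v.shape[1]+4
cv2.imwrite('pics/'+sys.argv[1],o)
go(tcp_for(.054+.005),RT)
E
python3 m3.py a1.png
```

```text
[ 57.6  15.7 -27.9  20.3 -65.5 -53.4] [0.4862 0.2068 0.1648] [-0.2  0.  -0.3] 0.010896705052129155
axis dot 0.9999761300443135
side tip [0.4736 0.2501 0.0782] [261.6 287.9]
side ring [0.4776 0.2366 0.1178] [260.5 268.3]
side mouth [0.472  0.2598 0.0577] [261.6 298.8]
side net rod [261.9 285.5] 0.61
side net socket_mouth [260.1 300.8] 0.64
top tip [0.4736 0.2501 0.0782] [149.4 234.5]
top ring [0.4776 0.2366 0.1178] [150.8 230.1]
top mouth [0.472  0.2598 0.0577] [147.7 236.5]
top net socket_mouth [142.4 235.5] 0.4
shift cm [-1.35 -0.05  1.18] turn [ 0.003 -0.003  0.002]
```

View pics/a1.png

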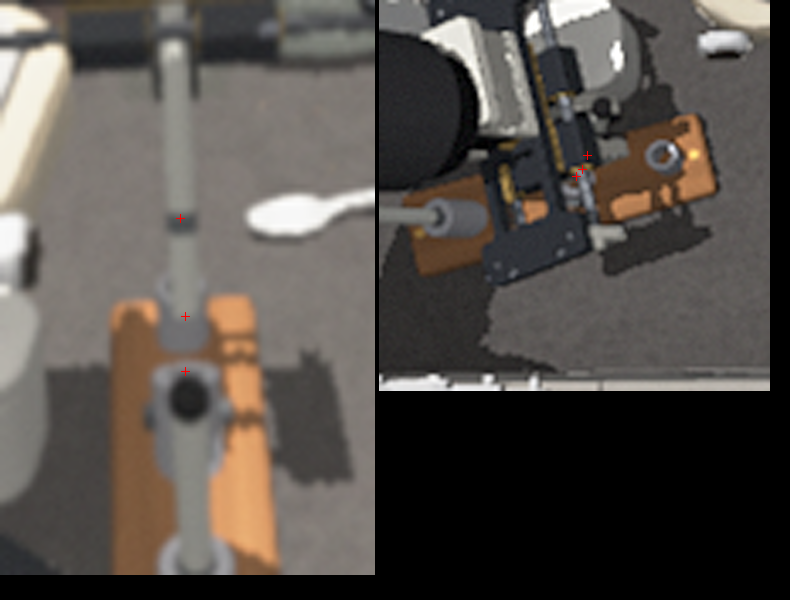

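Emit:
move_arm([
  [[-1, 0, 0.9], [0.003, -0.003, 0.002]],
  [[-1.35, -0.05, 1.2], [0.003, -0.003, 0.002]],
  [[-1.35, -0.05, 1.2], [0.003, -0.003, 0.002]],
  [[-1.35, -0.05, 1.2], [0.003, -0.003, 0.002]],
])

```text
time_s: 8.15
tcp_pos: [0.4849, 0.2141, 0.1488]
eef_rot: [-180.0, -25.0, -74.3]
contact_force: [0.2, -0.4, 0.1]
gripper_width: 0.0109
gripper_force: 45.0
```

```bash
cat > st.py <<'E'
from h import *
q,Rc,s=tool();f=np.array(s['contact_force'])
g=q-.0188*Rc.apply([0,0,1])-S0
print('t',s['time_s'],'F: along A %.1f xs %.1f lat %.1f'%(f@A,f@XS,f@np.cross(A,XS)),'tip z(L=.110) %.1f xs %.2f lat(ys-ish) %.2f mm'%((g@A-.11)*1e3,g@XS*1e3,g@np.cross(A,XS)*1e3),'rot',(Rc.inv()*RT).as_rotvec().round(3),'w',s['gripper_width'],s['moment'].round(2))
E
python3 st.py; python3 m3.py a2.png | grep -v shift
```

```text
t 8.15 F: along A 0.3 xs 0.1 lat -0.4 tip z(L=.110) 59.1 xs 0.07 lat(ys-ish) -0.22 mm rot [-0.     0.    -0.001] w 0.010870315626548832 [ 1.48  0.52 -0.03]
[ 58.   16.7 -28.8  20.4 -63.4 -54.6] [0.4849 0.2141 0.1488] [ 0.2 -0.4  0.1] 0.010870315626548832
axis dot 0.9999995023070466
side tip [0.4726 0.258  0.0625] [261.4 296.4]
side ring [0.4765 0.2442 0.102 ] [260.5 276.8]
side mouth [0.472  0.2598 0.0577] [261.6 298.8]
side net rod [262.  298.4] 0.67
side net socket_mouth [260.6 295.7] 0.67
top tip [0.4726 0.258  0.0625] [147.9 235.9]
top ring [0.4765 0.2442 0.102 ] [149.3 231.7]
top mouth [0.472  0.2598 0.0577] [147.7 236.5]
top net socket_mouth [145.9 237.3] 0.45
```

View pics/a2.png

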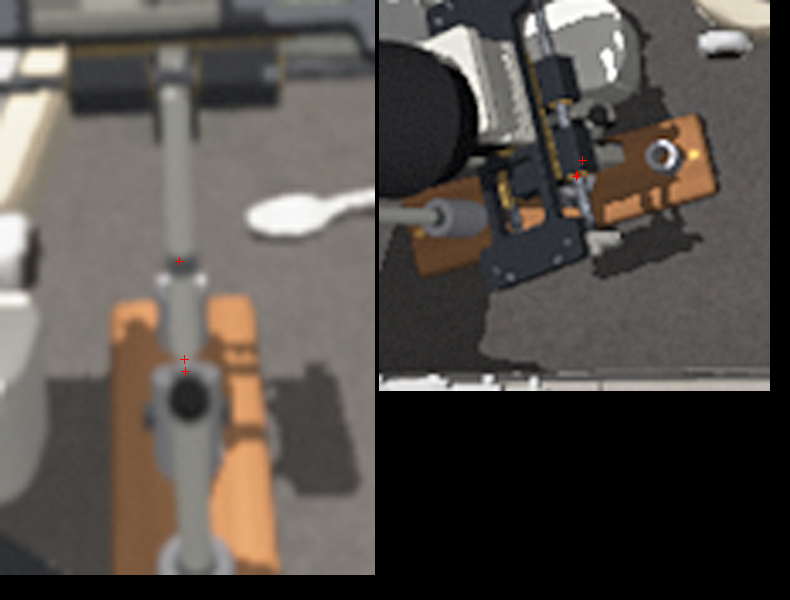

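Emit:
move_arm([
  [[-0.3, 0, 0.3], [0, 0, 0]],
  [[-0.5, 0, 0.5], [0, 0, 0]],
  [[-0.7, 0, 0.7], [0, 0, 0]],
  [[-0.8, 0, 0.8], [0, 0, 0]],
  [[-0.8, 0, 0.8], [0, 0, 0]],
])

```text
time_s: 9.07
tcp_pos: [0.4838, 0.2177, 0.1381]
eef_rot: [-180.0, -25.0, -74.3]
contact_force: [-0.2, 0.5, -0.9]
gripper_width: 0.0111
gripper_force: 45.0
```

```bash
python3 st.py
```

```text
t 9.075 F: along A -1.0 xs -0.0 lat 0.2 tip z(L=.110) 47.7 xs -0.00 lat(ys-ish) -0.30 mm rot [-0.     0.    -0.001] w 0.011117626494730165 [ 1.47  0.55 -0.03]
```

Emit:
move_arm([
  [[-0.15, 0, 0.15], [0, 0, 0]],
  [[-0.3, 0, 0.3], [0, 0, 0]],
  [[-0.4, 0, 0.4], [0, 0, 0]],
  [[-0.4, 0, 0.4], [0, 0, 0]],
])

```text
time_s: 9.57
tcp_pos: [0.4832, 0.2196, 0.1327]
eef_rot: [-180.0, -25.0, -74.3]
contact_force: [-0.5, -0.1, -0.3]
gripper_width: 0.0107
gripper_force: 45.0
```

```bash
python3 st.py
```

```text
t 9.575 F: along A -0.3 xs -0.5 lat -0.1 tip z(L=.110) 42.0 xs -0.03 lat(ys-ish) -0.31 mm rot [-0.     0.    -0.001] w 0.010668124026493498 [ 1.49  0.6  -0.03]
```

Emit:
move_arm([
  [[-0.1, 0, 0.1], [0, 0, 0]],
  [[-0.2, 0, 0.2], [0, 0, 0]],
  [[-0.2, 0, 0.2], [0, 0, 0]],
])

```text
time_s: 9.95
tcp_pos: [0.483, 0.2205, 0.1301]
eef_rot: [-180.0, -25.0, -74.4]
contact_force: [-0.1, -0.2, -0.7]
gripper_width: 0.011
gripper_force: 45.0
```

```bash
python3 st.py
```

```text
t 9.95 F: along A -0.6 xs -0.1 lat -0.4 tip z(L=.110) 39.2 xs -0.02 lat(ys-ish) -0.29 mm rot [-0.     0.001 -0.001] w 0.011042081844121898 [ 1.49  0.6  -0.01]
```

```bash
cat > ring.py <<'E'
from h import *
q,Rc,s=tool();g=q-.0188*Rc.apply([0,0,1]);d=cap('side');im=cv2.cvtColor(d['image'],6).astype(np.float32)
L=np.arange(.085,-.002,-.003) # distance above expected tip
P=np.array([g-(.11-l)*A for l in L]);u=proj(d,P).astype(np.float32)
for l,uv in zip(L,u):
    row=[cv2.remap(im,np.array([[uv[0]+k]],np.float32),np.array([[uv[1]]],np.float32),1)[0,0] for k in range(-6,7)]
    print(round(l*1e3),uv.round(1),np.round(row).astype(int))
E
python3 ring.py
```

```text
85 [260.  265.8] [122 124 121 125 135 144 146 144 140 133 123 122 124]
82 [260.1 267.3] [123 123 121 125 136 142 146 143 140 132 123 123 123]
79 [260.1 268.7] [122 121 122 127 136 143 146 144 139 130 124 122 124]
76 [260.2 270.1] [124 125 124 127 136 144 147 145 141 131 123 121 122]
73 [260.3 271.5] [125 126 124 127 135 144 146 144 139 132 125 123 123]
70 [260.3 272.9] [126 125 124 126 135 143 146 144 138 130 123 124 124]
67 [260.4 274.3] [123 124 124 126 134 143 145 143 138 131 124 122 123]
64 [260.5 275.7] [122 122 123 126 135 143 145 143 139 131 124 121 122]
61 [260.5 277.2] [125 122 121 126 136 144 145 143 137 129 123 122 123]
58 [260.6 278.6] [125 126 132 140 143 144 145 143 138 134 135 131 126]
55 [260.7 280. ] [129 148 176 182 161 147 144 143 144 164 192 168 132]
52 [260.8 281.4] [127 150 176 169 150 144 145 143 147 186 225 195 142]
49 [260.8 282.8] [124 140 169 172 154 146 145 143 147 180 217 181 137]
46 [260.9 284.2] [132 125 143 158 144 138 137 136 130 137 157 145 142]
43 [261.  285.6] [161 132 116 111 103 103 105 102  94  95 115 136 156]
40 [261. 287.] [169 139 112  99  82
[... 324 characters left out ...]
1.4 294. ] [ 98 101 107 119 134 144 146 143 136 120 103  97  98]
22 [261.4 295.4] [ 99  99 102 114 131 143 146 143 136 119 101  91  88]
19 [261.5 296.7] [100 103 109 119 133 144 146 144 137 125 114 106  97]
16 [261.6 298.1] [114 125 131 132 137 141 140 138 135 132 134 133 121]
13 [261.6 299.5] [128 140 140 131 121 108  99  99 105 116 132 139 130]
10 [261.7 300.9] [125 135 134 113  84  61  50  51  60  81 107 118 112]
7 [261.7 302.3] [110 117 111  80  50  39  39  38  39  51  73  96 102]
4 [261.8 303.7] [106 107  93  61  40  39  37  38  36  39  59  90 100]
1 [261.9 305. ] [105 107  90  55  35  37  38  35  36  37  57  87  98]
-2 [261.9 306.4] [104 109  98  65  41  34  33  31  33  45  69  96  99]
```

Emit:
move_arm([
  [[-0.1, 0, 0.1], [0, 0, 0]],
  [[-0.2, 0, 0.2], [0, 0, 0]],
  [[-0.2, 0, 0.2], [0, 0, 0]],
])

```text
time_s: 10.38
tcp_pos: [0.4831, 0.2213, 0.1281]
eef_rot: [-179.9, -25.0, -74.4]
contact_force: [0.9, -1.3, 5.0]
gripper_width: 0.0108
gripper_force: 45.0
```

```bash
python3 st.py
```

```text
t 10.375 F: along A 5.2 xs 0.6 lat 0.3 tip z(L=.110) 37.1 xs 0.26 lat(ys-ish) -0.32 mm rot [-0.001 -0.    -0.001] w 0.010837521244886392 [ 0.14  0.17 -0.07]
```

Emit:
move_arm([
  [[-0.05, 0, 0.05], [0, 0, 0]],
  [[-0.05, 0, 0.05], [0, 0, 0]],
])

```text
time_s: 10.62
tcp_pos: [0.4831, 0.2213, 0.1279]
eef_rot: [-179.9, -25.0, -74.4]
contact_force: [0.6, -2.5, 8.6]
gripper_width: 0.0111
gripper_force: 45.0
```

```bash
python3 st.py
```

```text
t 10.625 F: along A 8.9 xs -0.1 lat 0.5 tip z(L=.110) 36.9 xs 0.34 lat(ys-ish) -0.38 mm rot [-0.001 -0.001 -0.001] w 0.011113549374758896 [-0.65 -0.06 -0.03]
```

Emit:
move_arm([
  [[-0.05, 0, 0.05], [0, 0, 0]],
  [[-0.05, 0, 0.05], [0, 0, 0]],
])

```text
time_s: 10.88
tcp_pos: [0.4832, 0.2214, 0.1275]
eef_rot: [-179.9, -25.1, -74.4]
contact_force: [-0.7, -2.9, 9.8]
gripper_width: 0.0111
gripper_force: 45.0
```

```bash
python3 st.py
```

```text
t 10.875 F: along A 10.1 xs -1.5 lat 0.9 tip z(L=.110) 36.5 xs 0.41 lat(ys-ish) -0.41 mm rot [-0.001 -0.001 -0.001] w 0.011060131096629424 [-1.03 -0.05 -0.04]
```

Emit:
move_arm([
  [[-0.05, 0, 0.05], [0, 0, 0]],
  [[-0.05, 0, 0.05], [0, 0, 0]],
])

```text
time_s: 11.12
tcp_pos: [0.4832, 0.2217, 0.1269]
eef_rot: [-179.9, -25.1, -74.4]
contact_force: [1.0, -3.7, 9.3]
gripper_width: 0.0111
gripper_force: 45.0
```

```bash
python3 st.py; python3 ring.py | sed -n 12,18p
```

```text
t 11.125 F: along A 10.0 xs -0.1 lat -0.4 tip z(L=.110) 35.9 xs 0.44 lat(ys-ish) -0.39 mm rot [-0.001 -0.001 -0.001] w 0.011050266494845367 [-1.12 -0.08 -0.03]
52 [260.6 282.9] [126 149 189 187 158 145 144 144 151 183 215 190 144]
49 [260.7 284.3] [136 129 135 146 146 145 145 143 144 155 161 149 143]
46 [260.7 285.7] [164 140 118 118 128 136 137 133 126 118 121 135 154]
43 [260.8 287.1] [172 146 116 103 101 103 104 101  94  92 109 135 158]
40 [260.9 288.5] [170 139 111  97  85  81  80  79  78  86 108 135 160]
37 [260.9 289.9] [161 125 106 103  95  90  89  89  91  97 110 135 159]
34 [261.  291.3] [126 109 105 114 125 128 129 128 125 119 117 137 160]
```

Emit:
move_arm([
  [[-0.05, 0, 0.05], [0, 0, 0]],
  [[-0.1, 0, 0.1], [0, 0, 0]],
  [[-0.1, 0, 0.1], [0, 0, 0]],
])

```text
time_s: 11.55
tcp_pos: [0.4831, 0.2221, 0.1257]
eef_rot: [-179.9, -25.1, -74.4]
contact_force: [1.7, -3.6, 10.2]
gripper_width: 0.011
gripper_force: 45.0
```

```bash
python3 st.py
```

```text
t 11.55 F: along A 11.0 xs 0.7 lat -0.2 tip z(L=.110) 34.6 xs 0.46 lat(ys-ish) -0.40 mm rot [-0.001 -0.001 -0.001] w 0.01100719014847443 [-1.29 -0.11 -0.05]
```

Emit:
move_arm([
  [[-0.05, 0, 0.05], [0, 0, 0]],
  [[-0.1, 0, 0.1], [0, 0, 0]],
  [[-0.1, 0, 0.1], [0, 0, 0]],
])

```text
time_s: 11.92
tcp_pos: [0.4828, 0.2227, 0.1241]
eef_rot: [-179.9, -25.0, -74.4]
contact_force: [0.6, -2.4, 9.0]
gripper_width: 0.0108
gripper_force: 45.0
```

Emit:
move_arm([
  [[-0.05, 0, 0.05], [0, 0, 0]],
  [[-0.1, 0, 0.1], [0, 0, 0]],
  [[-0.1, 0, 0.1], [0, 0, 0]],
])

```text
time_s: 12.3
tcp_pos: [0.4827, 0.2232, 0.1226]
eef_rot: [-179.9, -25.0, -74.4]
contact_force: [0.4, -2.4, 7.1]
gripper_width: 0.0109
gripper_force: 45.0
```

```bash
python3 st.py; python3 ring.py | sed -n 12,18p
```

```text
t 12.3 F: along A 7.5 xs -0.3 lat 0.2 tip z(L=.110) 31.3 xs 0.38 lat(ys-ish) -0.32 mm rot [-0.001 -0.001 -0.001] w 0.010878283257739712 [-0.55 -0.01 -0.1 ]
52 [260.7 285.1] [153 133 129 147 150 145 145 144 140 137 136 137 149]
49 [260.8 286.5] [170 144 118 120 136 145 146 143 138 129 128 139 157]
46 [260.9 287.9] [171 144 115 113 128 139 142 137 128 121 126 140 159]
43 [260.9 289.3] [168 132 109 103 102 107 107 104  95 100 120 139 160]
40 [261.  290.7] [163 120 106  99  85  80  80  79  78  93 118 139 160]
37 [261.1 292.1] [132 111 106 105  93  89  89  89  92 104 121 144 163]
34 [261.1 293.5] [102 108 116 114 119 123 124 124 126 121 121 136 146]
```

Emit:
move_arm([
  [[-0.1, 0, 0.1], [0, 0, 0]],
  [[-0.2, 0, 0.2], [0, 0, 0]],
  [[-0.3, 0, 0.3], [0, 0, 0]],
  [[-0.3, 0, 0.3], [0, 0, 0]],
])

```text
time_s: 12.85
tcp_pos: [0.482, 0.225, 0.1178]
eef_rot: [-179.9, -25.0, -74.4]
contact_force: [1.6, -1.0, 2.3]
gripper_width: 0.011
gripper_force: 45.0
```

Emit:
move_arm([
  [[-0.1, 0, 0.1], [0, 0, 0]],
  [[-0.2, 0, 0.2], [0, 0, 0]],
  [[-0.3, 0, 0.3], [0, 0, 0]],
  [[-0.3, 0, 0.3], [0, 0, 0]],
])

```text
time_s: 13.35
tcp_pos: [0.4815, 0.2265, 0.1136]
eef_rot: [-179.9, -24.9, -74.4]
contact_force: [0.5, -0.7, 1.8]
gripper_width: 0.0109
gripper_force: 45.0
```

```bash
python3 st.py; python3 ring.py | sed -n 12,18p
```

```text
t 13.35 F: along A 2.0 xs 0.3 lat -0.2 tip z(L=.110) 21.6 xs 0.13 lat(ys-ish) -0.17 mm rot [-0.001  0.001 -0.001] w 0.01089247357929044 [1.02 0.08 0.11]
52 [261.1 289.6] [163 124 109 119 137 144 145 144 139 132 128 140 160]
49 [261.1 291. ] [156 117 108 118 135 143 146 143 139 132 128 142 161]
46 [261.2 292.4] [126 107 110 116 126 134 136 135 130 124 131 149 163]
43 [261.3 293.8] [104 113 121 114 104 104 105 104 101 112 137 156 161]
40 [261.3 295.2] [101 114 128 120  94  82  81  80  83  97 116 126 127]
37 [261.4 296.6] [100 106 115 113  98  90  89  91  93  99 107 105  99]
34 [261.5 298. ] [111 123 129 126 123 122 122 123 124 127 133 132 120]
```

Emit:
move_arm([
  [[-0.1, 0, 0.1], [0, 0, 0]],
  [[-0.2, 0, 0.2], [0, 0, 0]],
  [[-0.2, 0, 0.2], [0, 0, 0]],
])

```text
time_s: 13.78
tcp_pos: [0.4811, 0.2275, 0.1108]
eef_rot: [-179.9, -24.9, -74.4]
contact_force: [1.4, -0.7, 0.4]
gripper_width: 0.0108
gripper_force: 45.0
```

Emit:
move_arm([
  [[-0.05, 0, 0.05], [0, 0, 0]],
  [[-0.1, 0, 0.1], [0, 0, 0]],
  [[-0.1, 0, 0.1], [0, 0, 0]],
])

```text
time_s: 14.15
tcp_pos: [0.4812, 0.2277, 0.1099]
eef_rot: [-179.9, -25.0, -74.4]
contact_force: [0.7, -1.7, 4.7]
gripper_width: 0.0106
gripper_force: 45.0
```

```bash
python3 st.py
```

```text
t 14.15 F: along A 5.1 xs 0.2 lat -0.1 tip z(L=.110) 17.8 xs 0.15 lat(ys-ish) -0.28 mm rot [-0.001  0.    -0.001] w 0.010560284238459759 [ 0.17 -0.08  0.04]
```

Emit:
move_arm([
  [[-0.05, 0, 0.05], [0, 0, 0]],
  [[-0.05, 0, 0.05], [0, 0, 0]],
])

```text
time_s: 14.4
tcp_pos: [0.481, 0.228, 0.109]
eef_rot: [-179.9, -25.0, -74.4]
contact_force: [0.9, -1.5, 3.6]
gripper_width: 0.0107
gripper_force: 45.0
```

```bash
python3 st.py
```

```text
t 14.4 F: along A 3.9 xs 0.4 lat -0.3 tip z(L=.110) 16.8 xs 0.10 lat(ys-ish) -0.21 mm rot [-0.001  0.001 -0.001] w 0.010720116569538156 [ 0.41 -0.12  0.11]
```

Still moving freely (drag only).

Emit:
move_arm([
  [[-0.05, 0, 0.05], [0, 0, 0]],
  [[-0.1, 0, 0.1], [0, 0, 0]],
  [[-0.1, 0, 0.1], [0, 0, 0]],
])

```text
time_s: 14.78
tcp_pos: [0.4809, 0.2285, 0.1076]
eef_rot: [-179.9, -25.0, -74.4]
contact_force: [1.0, -1.0, 2.9]
gripper_width: 0.0111
gripper_force: 45.0
```

```bash
python3 st.py
```

```text
t 14.775 F: along A 3.2 xs 0.7 lat -0.2 tip z(L=.110) 15.3 xs 0.10 lat(ys-ish) -0.22 mm rot [-0.001  0.001 -0.001] w 0.0111322577660298 [ 0.62 -0.14  0.09]
```

Emit:
move_arm([
  [[-0.05, 0, 0.05], [0, 0, 0]],
  [[-0.1, 0, 0.1], [0, 0, 0]],
  [[-0.1, 0, 0.1], [0, 0, 0]],
])

```text
time_s: 15.15
tcp_pos: [0.4808, 0.2289, 0.1065]
eef_rot: [-179.9, -25.0, -74.4]
contact_force: [2.1, -1.7, 4.9]
gripper_width: 0.0109
gripper_force: 45.0
```

```bash
python3 st.py; python3 ring.py | sed -n 12,18p
```

```text
t 15.15 F: along A 5.4 xs 1.6 lat -0.3 tip z(L=.110) 14.1 xs 0.12 lat(ys-ish) -0.25 mm rot [-0.001  0.    -0.001] w 0.01086481992308892 [ 0.09 -0.13  0.05]
52 [261.2 293.1] [109 106 114 122 134 144 146 144 139 135 140 157 164]
49 [261.3 294.5] [102 115 133 140 141 146 147 144 140 143 154 162 164]
46 [261.4 295.9] [101 114 139 150 140 139 142 139 132 129 134 138 137]
43 [261.4 297.3] [104 115 129 126 109 106 108 106 100 101 114 120 113]
40 [261.5 298.7] [120 133 134 117  91  77  74  73  77  97 125 138 129]
37 [261.6 300.1] [129 142 139 118  85  60  52  52  63  90 122 136 127]
34 [261.6 301.5] [118 128 126 100  63  43  40  41  46  66  91 109 109]
```

Emit:
move_arm([
  [[-0.05, 0, 0.05], [0, 0, 0]],
  [[-0.05, 0, 0.05], [0, 0, 0]],
])

```text
time_s: 15.45
tcp_pos: [0.4807, 0.2293, 0.1056]
eef_rot: [-179.9, -25.0, -74.4]
contact_force: [1.6, -1.3, 4.2]
gripper_width: 0.0112
gripper_force: 45.0
```

```bash
python3 st.py
```

```text
t 15.45 F: along A 4.5 xs 1.2 lat -0.1 tip z(L=.110) 13.2 xs 0.11 lat(ys-ish) -0.19 mm rot [-0.001  0.001 -0.001] w 0.01122630593325192 [ 0.49 -0.19  0.09]
```

Emit:
move_arm([
  [[-0.05, 0, 0.05], [0, 0, 0]],
  [[-0.1, 0, 0.1], [0, 0, 0]],
  [[-0.1, 0, 0.1], [0, 0, 0]],
])

```text
time_s: 15.82
tcp_pos: [0.4805, 0.2297, 0.1042]
eef_rot: [-179.9, -25.0, -74.4]
contact_force: [1.3, -0.5, 1.8]
gripper_width: 0.0108
gripper_force: 45.0
```

```bash
python3 st.py
```

```text
t 15.825 F: along A 2.0 xs 1.1 lat -0.2 tip z(L=.110) 11.6 xs 0.07 lat(ys-ish) -0.19 mm rot [-0.     0.001 -0.001] w 0.010814728855472685 [ 0.57 -0.18  0.15]
```

Emit:
move_arm([
  [[-0.05, 0, 0.05], [0, 0, 0]],
  [[-0.1, 0, 0.1], [0, 0, 0]],
  [[-0.1, 0, 0.1], [0, 0, 0]],
])

```text
time_s: 16.2
tcp_pos: [0.4804, 0.2301, 0.1031]
eef_rot: [-179.9, -25.0, -74.4]
contact_force: [1.9, -1.2, 4.4]
gripper_width: 0.0106
gripper_force: 45.0
```

```bash
python3 st.py
```

```text
t 16.2 F: along A 4.7 xs 1.5 lat -0.0 tip z(L=.110) 10.5 xs 0.12 lat(ys-ish) -0.25 mm rot [-0.001  0.    -0.001] w 0.010566194003877679 [ 0.16 -0.21  0.12]
```

Emit:
move_arm([
  [[-0.05, 0, 0.05], [0, 0, 0]],
  [[-0.05, 0, 0.05], [0, 0, 0]],
])

```text
time_s: 16.45
tcp_pos: [0.4804, 0.2302, 0.1025]
eef_rot: [-179.9, -25.0, -74.4]
contact_force: [1.3, -2.5, 5.3]
gripper_width: 0.0112
gripper_force: 45.0
```

```bash
python3 st.py
```

```text
t 16.45 F: along A 5.9 xs 0.5 lat -0.7 tip z(L=.110) 9.9 xs 0.12 lat(ys-ish) -0.28 mm rot [-0.001  0.    -0.001] w 0.011223599086338784 [-0.13 -0.24  0.09]
```

Emit:
move_arm([
  [[-0.05, 0, 0.05], [0, 0, 0]],
  [[-0.05, 0, 0.05], [0, 0, 0]],
])

```text
time_s: 16.7
tcp_pos: [0.4803, 0.2306, 0.1017]
eef_rot: [-179.9, -25.0, -74.4]
contact_force: [2.2, -1.2, 3.8]
gripper_width: 0.011
gripper_force: 45.0
```

```bash
python3 st.py; python3 ring.py | sed -n 11,18p
```

```text
t 16.7 F: along A 4.2 xs 1.8 lat -0.4 tip z(L=.110) 9.0 xs 0.08 lat(ys-ish) -0.23 mm rot [-0.     0.001 -0.001] w 0.010981588199699882 [ 0.27 -0.23  0.13]
55 [261.3 294.1] [125 119 128 132 138 144 147 144 141 142 153 164 167]
52 [261.4 295.5] [104 116 140 154 150 145 145 144 143 149 160 165 163]
49 [261.4 296.9] [101 112 134 148 147 145 146 145 142 144 150 149 141]
46 [261.5 298.3] [116 129 135 133 132 135 136 133 129 128 135 138 128]
43 [261.6 299.7] [129 141 139 123 104  94  93  90  89 102 126 138 130]
40 [261.6 301. ] [123 134 133 110  73  51  44  43  52  74 102 117 113]
37 [261.7 302.4] [110 116 110  80  48  38  38  38  39  49  70  95 104]
34 [261.8 303.8] [106 108  93  60  40  39  40  38  40  40  59  89 100]
```

Emit:
move_arm([
  [[-0.05, 0, 0.05], [0, 0, 0]],
  [[-0.05, 0, 0.05], [0, 0, 0]],
])

```text
time_s: 17.0
tcp_pos: [0.4802, 0.2307, 0.1012]
eef_rot: [-179.9, -25.0, -74.4]
contact_force: [1.7, -2.2, 5.2]
gripper_width: 0.0108
gripper_force: 45.0
```

```bash
python3 st.py
```

```text
t 17.0 F: along A 5.8 xs 1.0 lat -0.6 tip z(L=.110) 8.4 xs 0.11 lat(ys-ish) -0.27 mm rot [-0.001  0.    -0.001] w 0.010781904164852434 [-0.05 -0.27  0.13]
```

Emit:
move_arm([
  [[-0.05, 0, 0.05], [0, 0, 0]],
  [[-0.05, 0, 0.05], [0, 0, 0]],
])

```text
time_s: 17.25
tcp_pos: [0.4803, 0.2307, 0.101]
eef_rot: [-179.9, -25.0, -74.4]
contact_force: [1.3, -2.2, 9.8]
gripper_width: 0.0109
gripper_force: 45.0
```

```bash
python3 st.py
```

```text
t 17.25 F: along A 10.1 xs 0.7 lat 1.0 tip z(L=.110) 8.3 xs 0.17 lat(ys-ish) -0.40 mm rot [-0.001 -0.001 -0.001] w 0.01092101775224551 [-1.02 -0.3   0.07]
```

Emit:
move_arm([
  [[-0.05, 0, 0.05], [0, 0, 0]],
  [[-0.05, 0, 0.05], [0, 0, 0]],
])

```text
time_s: 17.5
tcp_pos: [0.4805, 0.2307, 0.1009]
eef_rot: [-179.9, -25.1, -74.4]
contact_force: [0.6, -4.1, 14.5]
gripper_width: 0.0109
gripper_force: 45.0
```

```bash
python3 st.py
```

```text
t 17.5 F: along A 15.0 xs -0.5 lat 1.1 tip z(L=.110) 8.2 xs 0.30 lat(ys-ish) -0.42 mm rot [-0.001 -0.001 -0.001] w 0.010927964483349824 [-1.99 -0.33 -0.01]
```

Emit:
move_arm([
  [[0, 0, 0], [0, 0, 0]],
  [[0, 0, 0], [0, 0, 0]],
  [[0, 0, 0], [0, 0, 0]],
  [[0, 0, 0], [0, 0, 0]],
])

```text
time_s: 18.0
tcp_pos: [0.4805, 0.2307, 0.1009]
eef_rot: [-179.9, -25.1, -74.4]
contact_force: [0.8, -4.5, 13.3]
gripper_width: 0.0109
gripper_force: 45.0
```

```bash
python3 st.py; python3 ring.py | sed -n 12,17p
```

```text
t 18.0 F: along A 14.0 xs -0.5 lat 0.2 tip z(L=.110) 8.2 xs 0.31 lat(ys-ish) -0.39 mm rot [-0.001 -0.001 -0.001] w 0.010876545646360456 [-1.91 -0.34  0.02]
52 [261.3 295.8] [100 112 138 157 151 146 145 144 143 148 157 164 163]
49 [261.3 297.2] [103 113 132 146 144 144 145 143 141 141 145 147 139]
46 [261.4 298.6] [117 131 138 135 131 131 130 128 124 124 131 139 133]
43 [261.5 300. ] [127 142 140 126 106  90  82  81  84  97 120 136 130]
40 [261.5 301.4] [117 129 128 107  74  50  43  43  49  65  90 109 110]
37 [261.6 302.7] [107 112 105  77  47  38  38  38  39  44  63  90 102]
```

Emit:
move_arm([
  [[0.1, 0, -0.1], [0, 0, 0]],
  [[0.15, 0, -0.15], [0, 0, 0]],
  [[0.15, 0, -0.15], [0, 0, 0]],
])

```text
time_s: 18.42
tcp_pos: [0.4801, 0.2307, 0.1012]
eef_rot: [-180.0, -24.9, -74.4]
contact_force: [1.6, -0.2, 1.4]
gripper_width: 0.0108
gripper_force: 45.0
```

Emit:
move_arm([
  [[0, 0, 0], [0, 0, 0]],
  [[0, 0, 0], [0, 0, 0]],
  [[0, 0, 0], [0, 0, 0]],
  [[0, 0, 0], [0, 0, 0]],
  [[0, 0, 0], [0, 0, 0]],
], jaw=6)

```text
time_s: 19.05
tcp_pos: [0.4802, 0.2306, 0.1016]
eef_rot: [-180.0, -25.0, -74.4]
contact_force: [-1.3, -0.4, 0.4]
gripper_width: 0.0553
gripper_force: 0.0
```

```bash
python3 st.py; python3 ring.py | sed -n 12,17p
```

```text
t 19.05 F: along A 0.4 xs -1.4 lat 0.1 tip z(L=.110) 8.9 xs 0.01 lat(ys-ish) -0.26 mm rot [-0.     0.001 -0.001] w 0.05528784583345622 [1.4  0.54 0.03]
52 [261.4 295.5] [104 117 141 154 150 147 146 144 143 151 164 170 165]
49 [261.5 296.9] [101 114 137 151 149 146 146 145 144 155 181 193 178]
46 [261.5 298.3] [115 129 137 136 134 136 136 134 133 146 188 222 217]
43 [261.6 299.7] [130 142 139 123 104  96  94  93  97 123 175 215 215]
40 [261.7 301.1] [123 135 132 106  69  52  47  47  55  81 116 143 152]
37 [261.7 302.4] [115 116 109  79  48  39  39  37  39  48  72 107 129]
```

Emit:
move_arm([
  [[0, 0, -3], [0, 0, 0]],
  [[0, 0, -7], [0, 0, 0]],
  [[0, 0, -12], [0, 0, 0]],
  [[0, 0, -16], [0, 0, 0]],
  [[0, 0, -16], [0, 0, 0]],
])

```text
time_s: 19.73
tcp_pos: [0.4626, 0.2978, 0.2494]
eef_rot: [-179.7, -24.7, -74.4]
contact_force: [0.1, 0.5, -0.4]
gripper_width: 0.0601
gripper_force: 0.0
```

```bash
python3 - <<'E'
from h import *
print(r.get_state()['tcp_pos'],r.get_state()['contact_force'])
a=cap('side')['image'];b=cap('top')['image']
f=lambda v:cv2.resize(v,None,fx=3,fy=3,interpolation=2)
cv2.imwrite('pics/end.png',np.hstack([f(a[190:370,215:345]),f(b[150:330,80:210])]))
E
```

```text
[0.46256168 0.2978308  0.24936436] [ 0.09109988  0.46294331 -0.41489415]
```

View pics/end.png

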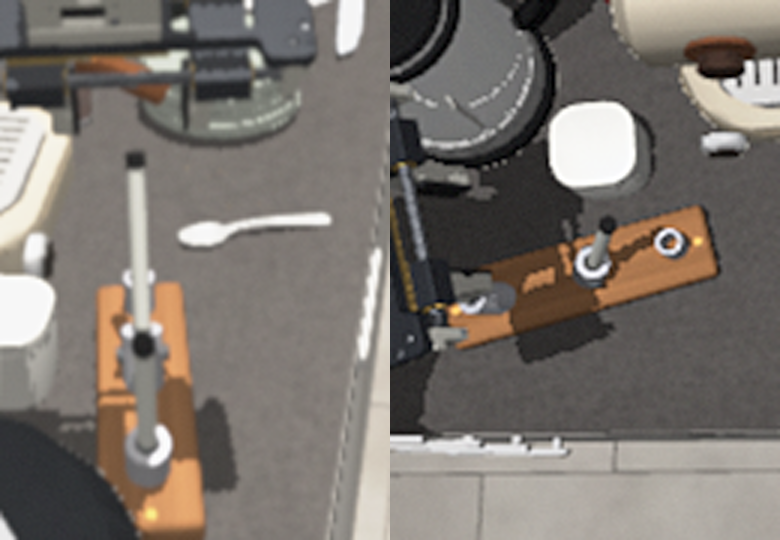

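The picture shows the rod standing in the slanted socket (side crop cap at about 136,160; top crop mouth at about 593,265), the rest empty, and the gripper clear of everything.

```bash
python3 -c "
from plant import r
print(r.close_job())"
```

```text
the job is handed in; nothing more can be done
None
```

The spare rod is in the slanted socket, past the catch and pressed onto the pad at about 15 N with the ring at the mouth; I let go of it, moved the gripper clear and handed the job in (no verdict came back).

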